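# Turn the gift crate's lid over and close the crate

### The job

The lid of the small wooden gift crate lies upside down on its own handle, to one side of the crate. Push it against the side of the crate and tip it up on edge there, then lay it over onto the crate, handle up, so that its two battens drop inside and it sits flush all round. The crate's soaps stay inside and the things standing round about are left where they are; do not drop or throw the lid.

Things in the scene. Friction and masses are not known exactly. Their poses are not given: they have to be found in the camera images.
- crate: open slatted wooden crate, fixed: outside 136 mm along its x, 101 mm along its y, 60 mm high, walls 7 mm thick. Origin: centre of its underside, z up. A post 10 mm square stands in each inner corner, its top 4 mm below the rim, leaving 102 mm between posts along x; the battens go between them. The lid starts some way off on either its -y or its +y side.
- crate_mouth (a point): centre of the crate's mouth, at rim height (60 mm above its underside); same axes as the crate. Seated, the lid's origin is here; play 2.5 mm each way along y, 3 mm along x. Either way round fits.
- lid: wooden lid, 0.2 to 0.4 kg: panel 140 mm along x, 105 mm along y, 9 mm thick. Origin: centre of the panel's underside, z towards the handle. Underside: two battens along x, 96 mm long, 10 wide, 13 deep, from |y| = 31 to 41. Starts upside down, tilted 29 degrees, on its handle bar and -y edge; drawing the raised batten outwards rocks it onto the other edge (a straight press down jams).
- lid_edge_plus (a point): middle of the lid's +y edge face, half way through the panel's thickness (lid's axes): the raised edge at the start, about 55 mm up. It faces away from the crate or towards it
- lid_edge_minus (a point): middle of the lid's -y edge face: the low edge at the start. Tipped up on either long edge, battens towards the crate, the lid comes to lean stably on the crate's rim, 15 to 40 degrees past upright
- lid_handle (a point): middle of the lid's round bar handle: it runs along the lid's x, 13 mm thick, 75 mm long, axis 22 mm above the panel's top (31 mm above the lid's origin), on two 11 mm posts at x = -26 and +26 mm
- soap_0_2: coral soap bar, 47 x 79 x 26 mm, loose inside the crate; origin at the centre of its underside
- soap_1_2: pink soap bar, 47 x 79 x 26 mm, loose inside the crate; origin at the centre of its underside
- jug_cream: cream ceramic jug, about 114 x 143 mm, 170 mm high, a bystander at the far left behind the soap boxes; origin at its foot
- mug_white: white mug, about 74 mm wide, 105 mm with its handle, 83 mm high, a bystander nearer the robot; origin at its foot
- house_words: wooden house ornament, 51 x 68 mm, 127 mm high, a bystander nearer the robot; origin at its foot
- mushroom_1: red toadstool ornament, 62 mm wide, 80 mm high, a bystander near the table's far right corner; origin at its foot

How it is judged:
On the way:
1. the lid stands on edge on the table against the crate (from 20 degrees short of upright to 45 degrees past it) (angle between lid's own z axis and vertical between 0.78 and 1.92 rad and height (world z) of lid below 0.075 m and contact force between lid and crate above 0.1 N), for 0.2 s.
At the end, for the whole second after the job is handed in: The lid lies on the crate handle up, level within 3.5 degrees, flush on the rim (its origin 57 to 63.5 mm above the crate's underside), centred within 7 mm and square within 6 degrees, at rest; both soaps are inside the crate (angle between lid's own z axis and vertical below 0.06 rad and z of lid in the frame of crate between 0.057 and 0.0635 m and x of lid in the frame of crate between -0.007 and 0.007 m and y of lid in the frame of crate between -0.007 and 0.007 m and angle between the x axis of lid and the x axis of crate, either way round below 0.1 rad and linear speed of lid below 0.02 m/s and horizontal distance between each of soap_0_2, soap_1_2 and crate below 0.045 m and height (world z) of each of soap_0_2, soap_1_2 below 0.03 m); the robot touches nothing.
It fails at once if a bystander (jug, mug, house, toadstool) moved by more than 20 mm (distance of any of jug_cream, mug_white, house_words, mushroom_1 from where it was at the start of the episode above 0.02 m).
It fails at once if the lid dropped or thrown (faster than 1 m/s) (linear speed of lid above 1 m/s).
It also fails if it takes over 58 s, if anything falls off the work surface, if the arm or the gripper's body presses on something with over 40 N, if the wrist force passes 120 N, or if a joint passes its speed limit or range.

### The arm

A 6-joint arm with a two-finger parallel gripper is mounted at the origin on a cart in front of the work surface, level with it; the furniture and walls round the work are solid. World frame = base frame: x ahead of the robot, y to its left, z up, the work surface at z = 0. Lengths are in m, angles in rad, forces in N, time in s.
With the tool pointing down it reaches from about 0.3 to 0.825 m from the base axis. Payload 5.4 kg.
Tool frame: the origin (TCP) lies on the centre line of the jaws, within the pads' length; the fingertips stand 25 mm ahead of it and the grasp point (between the pads) lies 6 mm ahead of it; z points along the fingers, y is the line along which they close (so a half turn about z gives the same grasp; the last joint's range is limited). The gripper opens to 92 mm and grips with 3 to 60 N. Pads are 20 mm wide; open, the fingers measure 128 mm over their backs; the gripper's body (75 mm by 189 mm) begins 69 mm behind the grasp point.
Start: joints at [-1.56, 0.158, 1.597, -0, 1.386, -0.21], TCP at [0.126, -0.561, 0.201] pointing down, gripper open.
Joint ranges: [-2.91, 2.91], [-0.94, 2.29], [0.18, 2.7], [-1.29, 4.43], [0.17, 2.64], [-3, 3]. Speed limits (rad/s): [2.57, 2.57, 3.14, 3.14, 3.14, 3.14].

### API

Orientations are given as a rotation vector (axis times angle).
In Python, from plant import env, eyes, job_done, nets gives the robot as it stands. The module is installed in compiled form; this text tells all that it offers.
- The arm moves only by the tool move_arm, never from a script. Its arguments are lists of equal length, an entry for each row: "xyz": the shift along the tool's x, y, z in cm, a list of three; "rotation": the turn, a rotation vector about the tool's x, y, z in degrees, a list of three; "gripper": the closure, from 0 (fully open) to 1 (shut). A call has 1 to 20 rows; each row is the pose to reach, as a shift and turn from the pose commanded when the call began, along the tool's axes at that moment; what a row does not reach only later rows make up. A row lasts 1/12 s, in which the tool goes at most 41.7 mm and 7.16 degrees, less where a joint would pass 70% of its speed; a pose out of reach is approached as far as the arm can. A call with a gripper value outside its range is refused whole. The fingers move at their own pace and stop on an object; the grip force is fixed at half the most. Time passes only in rows, so rows that repeat a pose let the fingers close. It gives the time, the measured TCP pose, the force, the opening and the grip force at its end, in the units of the state.
- env.get_state(): the state, without advancing time (a new reading comes with each control period).
- eyes.read_camera(name): name is "scene" or "side" or "wrist"; returns the picture (400x640x3 uint8, blue, green, red); there is no depth.
- eyes.camera_info(name): a dict with "fx", "fy", "cx", "cy" (pixels), "D" ([k1, k2, p1, p2, k3] as OpenCV has them; the pictures are not rectified), "eye" and "rotation" of the camera in the world; the wrist camera has in their place "hand_eye" (4x4, takes a point from camera to tool coordinates, whose origin is the TCP and whose axes are the flange's). Camera axes: x right, y down, z forward; pixel columns grow to the right and rows downward; lengths in m; the calibration is good to about 2 mm. A picture is of the moment at which its call begins: read the wrist's pose just before it. camera_info takes no time and is no camera call.
- job_done(): hands the job in; it is judged then, once.
Trained networks look in the newest picture that a camera, given by its name, has taken for a name from the list of things; names that differ only in an ending like _2 or _b are one class to them, and where a whole thing is asked for, a point or a joint stands for the part that bears it (a point fixed in the world has none). Each returns a list of dicts, best first, with "confidence" (0 to 1); they miss things now and then, are a little off and sometimes report something else, mostly with a low value. They report only what shows in the picture. A call takes as long as a camera call.
- nets.silhouettes(thing, camera): "region" (400x640 bool, what is visible of it) and "xy" ([column, row] in pixels, amid what is visible of it).
The state is a dict: "time": time; "q": joint angles; "joint_velocities": joint speeds; "joint_efforts": joint torques, N m; "position": TCP position; "tcp_rot": TCP orientation; "contact_force": force on the tool from outside, world axes, zero at the start; "moment": the same for the moment, N m; "gripper_width": finger opening in m; "grip_force": force on a finger pad.
Only numpy, scipy, OpenCV 4.12 (cv2) and the standard library are available. Lean on these libraries where they do the work, as an engineer would, in place of code of your own. Each camera call takes 0.05 s, during which the arm holds its last target. There are 200 camera calls.

## Working session

There is one attempt and no reset: what is moved stays moved. The work goes in short steps, Python scripts to look and compute and a tool call to move; the robot and the scene stay as the last step left them, time stands still between calls to the robot, and variables do not carry over. Pictures are saved under pics/ and viewed, at most 10 in all, crops included, and the job is handed in when it is done.

Besides the shell and the picture viewer there is one more tool, called as name(argument=value, ...) on one line, values as JSON. move_arm: Moves the arm, as the interface text tells. Its arguments: {"type":"object","properties":{"xyz":{"type":"array","items":{"type":"array","items":{"type":"number"}}},"rotation":{"type":"array","items":{"type":"array","items":{"type":"number"}}},"gripper":{"type":"array","items":{"type":"number"}}},"required":["xyz","rotation","gripper"]}

```bash
mkdir -p pics; cat > h.py <<'E'
import numpy as np, cv2
from scipy.spatial.transform import Rotation as R
from plant import env, eyes, job_done, nets
def cam(n):
    c=eyes.camera_info(n); K=np.array([[c['fx'],0,c['cx']],[0,c['fy'],c['cy']],[0,0,1.]])
    D=np.array(c['D'])
    if n=='wrist':
        s=env.get_state(); T=np.eye(4); T[:3,:3]=rot(s['tcp_rot']); T[:3,3]=s['position']
        T=T@np.array(c['hand_eye']); return K,D,T[:3,3],T[:3,:3]
    r=np.array(c['rotation']); r=r if r.shape==(3,3) else R.from_rotvec(r).as_matrix()
    return K,D,np.array(c['eye']),r
def rot(r):
    r=np.array(r); return r if r.shape==(3,3) else R.from_rotvec(r).as_matrix()
def ray(C,uv):
    K,D,e,r=C; p=cv2.undistortPoints(np.array(uv,float).reshape(-1,1,2),K,D).reshape(-1,2)
    d=np.c_[p,np.ones(len(p))]@r.T; return e,d/np.linalg.norm(d,axis=1)[:,None]
def atz(C,uv,z):
    e,d=ray(C,uv); return e+d*((z-e[2])/d[:,2])[:,None]
def proj(C,X):
    K,D,e,r=C; rv=cv2.Rodrigues(r.T)[0]
    return cv2.projectPoints(np.array(X,float).reshape(-1,1,3),rv,-r.T@e,K,D)[0].reshape(-1,2)
def save(n,f):
    im=eyes.read_camera(n); cv2.imwrite('pics/'+f,im); return im
E
python3 - <<'E'
from h import *
s=env.get_state(); print(s['time'],s['position'],s['tcp_rot'],s['contact_force'])
for n in ('scene','side'):
    c=cam(n); print(n,c[2],c[3].round(3).tolist(),c[0][0,0])
a=save('scene','a1.png');
for t in ('crate','lid','mug_white','house_words','jug_cream','mushroom_1'):
    for d in nets.silhouettes(t,'scene')[:2]: print(t,d['confidence'],d['xy'],d['region'].sum())
b=save('side','b1.png')
for t in ('crate','lid'):
    for d in nets.silhouettes(t,'side')[:2]: print(t,d['confidence'],d['xy'],d['region'].sum())
E
```

```text
0.0 [ 0.12591911 -0.56037597  0.19963054] [-3.12060015e+00 -3.46039555e-01 -2.90411883e-04] [-0.4301373   0.71574776  0.22174942]
scene [ 0.88867661 -0.7331533   1.09848697] [[0.875, 0.384, -0.294], [0.484, -0.701, 0.524], [-0.005, -0.601, -0.799]] 381.544990113231
side [0.35050387 0.64932803 1.18877815] [[-0.974, -0.18, 0.134], [-0.224, 0.815, -0.535], [-0.013, -0.551, -0.834]] 410.9846884225097
crate 0.79 [303.8, 279.0] 1086
lid 0.89 [349.0, 210.9] 720
mug_white 0.93 [229.1, 260.5] 709
house_words 0.79 [258.9, 218.1] 559
jug_cream 0.94 [384.8, 139.2] 1168
mushroom_1 0.77 [297.0, 326.2] 410
crate 0.73 [309.3, 159.4] 912
crate 0.22 [287.6, 217.0] 1300
lid 0.58 [289.8, 212.3] 1348
lid 0.5 [304.5, 114.7] 216
```

View pics/a1.png

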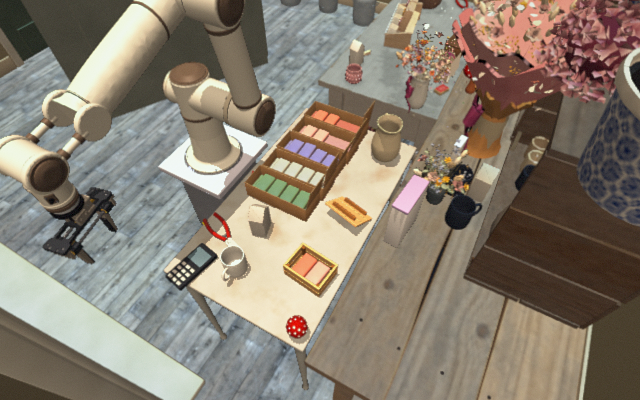

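View pics/b1.png

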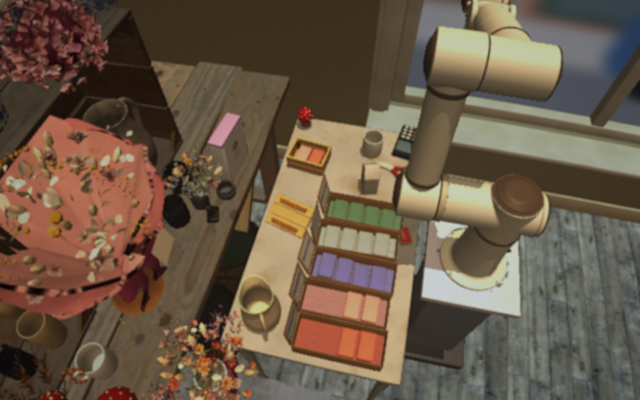

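The scene picture shows the crate with its soaps at (310,270) and the lid upside down at (349,211). The mug is at (232,262), the house at (260,220), the jug at (387,140) and the toadstool at (297,326). In the side picture the crate is at (309,155) and the lid at (290,213), next to the soap boxes. I'll get rough poses by fitting models to the silhouettes.

```bash
cat > fit.py <<'E'
from h import *
from scipy.optimize import minimize, differential_evolution
def box(x0,x1,y0,y1,z0,z1): return np.array([[x,y,z] for x in(x0,x1) for y in(y0,y1) for z in(z0,z1)])
CR=[box(-.068,.068,-.0505,.0505,0,.06)]
LID=[box(-.07,.07,-.0525,.0525,0,.009),box(-.048,.048,.031,.041,-.013,0),box(-.048,.048,-.041,-.031,-.013,0),
     box(-.0375,.0375,-.0055,.0055,.0255,.0365),box(-.0315,-.0205,-.005,.005,.009,.03),box(.0205,.0315,-.005,.005,.009,.03)]
def yawR(a): return R.from_euler('z',a).as_matrix()
def crate_pose(p): return yawR(p[2]),np.array([p[0],p[1],0])
def lid_pose(p):  # upside down, tilted; p=x,y of lid origin, yaw of lid x
    t=np.radians(29.3); s,c=np.sin(t),np.cos(t); up=np.array([0,0,1]); h=np.array([-np.sin(p[2]),np.cos(p[2]),0])
    Rm=np.c_[[np.cos(p[2]),np.sin(p[2]),0],s*up-c*h,-c*up-s*h]
    z=-(Rm@np.array([0,-.0525,.009]))[2]; return Rm,np.array([p[0],p[1],z])
def render(C,parts,pose,S=3):
    m=np.zeros((400*S,640*S),np.uint8); Rm,t=pose
    for b in parts:
        u=proj(C,b@Rm.T+t); cv2.fillConvexPoly(m,cv2.convexHull(((u+.5)*S-.5).round().astype(np.int32)),1)
    return cv2.resize(m.astype(np.float32),(640,400),interpolation=cv2.INTER_AREA)
def cost(p,views,parts,pf):
    k=0
    for C,reg in views:
        m=render(C,parts,pf(p)); k+=1-np.minimum(m,reg).sum()/np.maximum(m,reg).sum()
    return k/len(views)
def fit(views,parts,pf,p0,w=(.05,.05,.6)):
    b=[(a-d,a+d) for a,d in zip(p0,w)]
    r=differential_evolution(cost,b,args=(views,parts,pf),maxiter=40,popsize=10,seed=1,polish=False)
    r=minimize(cost,r.x,args=(views,parts,pf),method='Nelder-Mead',options=dict(initial_simplex=r.x+np.vstack([np.zeros(3),np.diag([.004,.004,.05])])))
    return r.x,r.fun
E
python3 - <<'E'
from fit import *
V={}
for n in('scene','side'):
    eyes.read_camera(n)
    for t in('crate','lid'):
        for d in nets.silhouettes(t,n)[:3]:
            print(n,t,d['confidence'],d['xy'])
        ds=nets.silhouettes(t,n)
        tgt={'scene':{'crate':(307,270),'lid':(349,211)},'side':{'crate':(309,155),'lid':(290,213)}}[n][t]
        d=min(ds,key=lambda d:np.hypot(*(np.array(d['xy'])-tgt)))
        V.setdefault(t,[]).append((cam(n),d['region'].astype(np.float32)))
c0=atz(cam('scene'),[(310,270)],.05)[0]; l0=atz(cam('scene'),[(349,211)],.03)[0]
print(c0,l0)
for yaw in np.arange(0,3.1,.785)[:4]:
    print('crate',fit(V['crate'],CR,crate_pose,[*c0[:2],yaw],(.04,.04,.45)))
for yaw in np.arange(0,6.2,.785):
    print('lid',fit(V['lid'],LID,lid_pose,[*l0[:2],yaw],(.04,.04,.45)))
s=env.get_state();print(s['time'])
C=cam('scene')
for p,z in(((232,275),0),((260,235),0),((387,160),0),((297,335),0)): print(atz(C,[p],z))
E
```

```text
scene crate 0.81 [305.8, 281.6]
scene lid 0.6 [350.6, 208.6]
side crate 0.57 [309.9, 160.9]
side lid 0.84 [289.3, 215.8]
[ 0.60473527 -0.28249286  0.05      ] [ 0.60582573 -0.0141242   0.03      ]
crate (array([ 0.60058224, -0.27098892, -0.10696708]), np.float64(0.3493993878364563))
crate (array([ 0.59997292, -0.27067098, -0.12059739]), np.float64(0.34984245896339417))
crate (array([ 0.59994881, -0.27305623,  1.00560214]), np.float64(0.5206226110458374))
crate (array([ 0.60069419, -0.27130404,  3.01603339]), np.float64(0.34959307312965393))
lid (array([ 0.60638191, -0.01056944, -0.25115083]), np.float64(0.08783820271492004))
lid (array([ 0.60647676, -0.01050593, -0.25072695]), np.float64(0.08954286575317383))
lid (array([ 0.60436054, -0.01437259,  2.12451121]), np.float64(0.40333816409111023))
lid (array([ 0.60177595, -0.01439405,  2.4375828 ]), np.float64(0.3833974599838257))
lid (array([ 0.60515126, -0.00980291,  2.66238966]), np.float64(0.40708449482917786))
lid (array([ 0.60662105, -0.01534575,  3.73635019]), np.float64(0.44168901443481445))
lid (array([ 0.60693317, -0.01162771,  6.03135561]), np.float64(0.09006771445274353))
lid (array([ 0.60685116, -0.01131944,  6.02646842]), np.float64(0.08965864777565002))
1.0
[[ 0.38392665 -0.39515981  0.        ]]
[[ 0.37775172 -0.22887014  0.        ]]
[[0.61993163 0.29936187 0.        ]]
[[ 0.66051093 -0.45773492  0.        ]]
```

```bash
cat >> h.py <<'E'
def mk(z,y):  # tool rotation from z axis and approximate y axis
    z=np.array(z,float); z/=np.linalg.norm(z); y=np.array(y,float); y-=z*(y@z); y/=np.linalg.norm(y)
    return np.c_[np.cross(y,z),y,z]
def rel(p,Rt,p0=None,R0=None):
    s=env.get_state(); p0=np.array(s['position']) if p0 is None else p0; R0=rot(s['tcp_rot']) if R0 is None else R0
    d=R0.T@(np.array(p)-p0); w=R.from_matrix(R0.T@Rt).as_rotvec(degrees=True)
    print('xyz cm',(d*100).round(2).tolist(),'rot',w.round(1).tolist(),'rows>=%.1f'%max(np.linalg.norm(d)/.0417,np.linalg.norm(w)/7.16))
    return d,w
E
python3 - <<'E'
from h import *
s=env.get_state(); print(rot(s['tcp_rot']).round(3)); print(np.array(eyes.camera_info('wrist')['hand_eye']).round(3))
hx=np.array([np.cos(-.25),np.sin(-.25),0]); h=np.array([-hx[1],hx[0],0])
for sg in(1,-1): rel([.56,-.13,.36],mk([0,0,-1],sg*h))
E
```

```text
[[ 0.976  0.219  0.   ]
 [ 0.219 -0.976 -0.   ]
 [ 0.     0.    -1.   ]]
[[-0.001 -0.962 -0.273  0.076]
 [ 1.    -0.001  0.001 -0.001]
 [-0.001 -0.273  0.962 -0.184]
 [ 0.     0.     0.     1.   ]]
xyz cm [51.79, -32.55, -15.94] rot [0.0, 0.0, -153.0] rows>=21.4
xyz cm [51.79, -32.55, -15.94] rot [0.0, -0.0, 27.0] rows>=15.2
```

move_arm(xyz=[[0,0,-12],[0,0,-12],[10,-6,-16],[51.8,-32.5,-16],[51.8,-32.5,-16],[51.8,-32.5,-16],[51.8,-32.5,-16],[51.8,-32.5,-16],[51.8,-32.5,-16],[51.8,-32.5,-16],[51.8,-32.5,-16],[51.8,-32.5,-16],[51.8,-32.5,-16],[51.8,-32.5,-16],[51.8,-32.5,-16],[51.8,-32.5,-16],[51.8,-32.5,-16],[51.8,-32.5,-16],[51.8,-32.5,-16],[51.8,-32.5,-16]], rotation=[[0,0,0],[0,0,0],[0,0,10],[0,0,27],[0,0,27],[0,0,27],[0,0,27],[0,0,27],[0,0,27],[0,0,27],[0,0,27],[0,0,27],[0,0,27],[0,0,27],[0,0,27],[0,0,27],[0,0,27],[0,0,27],[0,0,27],[0,0,27]], gripper=[0,0,0,0,0,0,0,0,0,0,0,0,0,0,0,0,0,0,0,0])

```text
time: 2.67
position: [0.5598, -0.1308, 0.3604]
tcp_rot: [3.117, -0.392, -0.001]
contact_force: [-1.2, 0.1, 0.3]
gripper_width: 0.0921
grip_force: 0.0
```

```bash
python3 - <<'E'
from fit import *
s=env.get_state(); print(s['time'],s['position'],s['q'])
C=cam('wrist'); im=save('wrist','w1.png'); print(C[0][0,0])
V=[]
for t in('crate','lid'):
    for d in nets.silhouettes(t,'wrist'): print(t,d['confidence'],d['xy'],d['region'].sum(),np.argwhere(d['region']).min(0),np.argwhere(d['region']).max(0))
print(proj(C,[[.6,-.271,.06],[.606,-.011,.03]]))
E
```

```text
2.6667 [ 0.55983809 -0.13076628  0.36035748] [-4.39192067e-01  1.07589032e-01  1.34282507e+00 -6.23840179e-04
  1.69174616e+00  1.38179324e+00]
290.59308584991726
crate 0.62 [393.5, 118.2] 3244 [ 72 352] [163 422]
crate 0.47 [463.9, 223.9] 2243 [200 434] [249 498]
lid 0.98 [244.4, 150.8] 3850 [113 218] [195 268]
lid 0.52 [372.9, 253.8] 1537 [225 351] [283 394]
[[390.86932752 118.89374192]
 [241.03296781 153.04701196]]
```

View pics/w1.png

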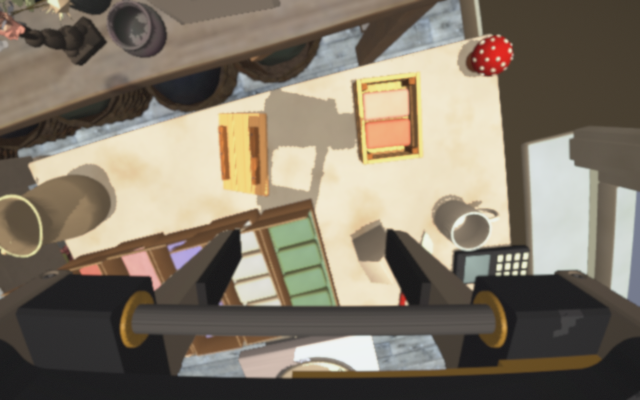

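The wrist view shows the lid at (244,151) with its raised edge and dark batten facing the crate at (391,118). The soap display boxes come up to (312,203), and the house (370,245) and mug (465,225) lie below.

```bash
cat > look.py <<'E'
from fit import *
def hull(r):
    n,l,st,_=cv2.connectedComponentsWithStats(r.astype(np.uint8)); 
    k=np.argwhere(np.isin(l,[i for i in range(1,n) if st[i,4]>40]))[:,::-1]
    m=np.zeros((400,640),np.float32); cv2.fillConvexPoly(m,cv2.convexHull(k.astype(np.int32)),1); return m
def grab(thing,guess,cams=('scene','side','wrist'),usehull=False):
    V=[]
    for n in cams:
        C=cam(n); eyes.read_camera(n); g=proj(C,[guess])[0]
        ds=[d for d in nets.silhouettes(thing,n) if np.hypot(*(np.array(d['xy'])-g))<40]
        if ds: V.append((C,hull(ds[0]['region']) if usehull else ds[0]['region'].astype(np.float32)))
        else: print('missed',thing,n)
    return V
E
python3 - <<'E'
from look import *
V=grab('crate',[.6,-.271,.05],usehull=True)
print(fit(V,CR,crate_pose,[.6,-.271,-.11],(.03,.03,.3)))
for i in range(len(V)): print(i,fit(V[i:i+1],CR,crate_pose,[.6,-.271,-.11],(.03,.03,.3)))
V=grab('lid',[.606,-.011,.03])
print(fit(V,LID,lid_pose,[.606,-.011,-.25],(.03,.03,.3)))
for i in range(len(V)): print(i,fit(V[i:i+1],LID,lid_pose,[.606,-.011,-.25],(.03,.03,.3)))
C=cam('wrist'); print(atz(C,[(312,202),(260,212),(340,305),(205,232)],.05).round(3))
print(atz(C,[(358,77),(417,74),(421,155),(361,163)],.06).round(3))
E
```

```text
(array([ 0.59938302, -0.27082384, -0.12270188]), np.float64(0.04089897871017456))
0 (array([ 0.59774532, -0.26928339, -0.12673718]), np.float64(0.03082066774368286))
1 (array([ 0.60149532, -0.27311962, -0.11663482]), np.float64(0.036953091621398926))
2 (array([ 0.60012847, -0.27055945, -0.12100156]), np.float64(0.01751554012298584))
(array([ 0.60459819, -0.01133492, -0.26255858]), np.float64(0.060179453343153))
0 (array([ 0.60367416, -0.01110096, -0.22567338]), np.float64(0.07870239019393921))
1 (array([ 0.60631826, -0.01206093, -0.28733352]), np.float64(0.04794234037399292))
2 (array([ 0.60404189, -0.01115982, -0.26220745]), np.float64(0.03727865219116211))
[[ 0.494 -0.111  0.05 ]
 [ 0.499 -0.016  0.05 ]
 [ 0.273 -0.112  0.05 ]
 [ 0.487  0.094  0.05 ]]
[[ 0.676 -0.232  0.06 ]
 [ 0.658 -0.324  0.06 ]
 [ 0.53  -0.309  0.06 ]
 [ 0.542 -0.209  0.06 ]]
```

```bash
cat > geo.py <<'E'
from fit import *
CP=np.array([.600,-.2707,0]); CY=-.121
def tilted(th):
    """lid axes in a frame with x along, h outward from crate, up; th = tilt, +29.3 start, -29.3 rocked, -90 upright, -180 seated"""
    t=np.radians(th); return np.c_[[1,0,0],[0,-np.cos(t),np.sin(t)],[0,-np.sin(t),-np.cos(t)]]
def lidT(th,x,y,z,yaw=CY,org=CP):
    """lid pose: origin at x,y in crate frame (z up); returns R,t world"""
    return yawR(yaw)@tilted(th), org+yawR(yaw)@np.array([x,y,z])
E
python3 - <<'E'
from geo import *
Rl,tl=lid_pose([.6045,-.0113,-.262]); print('lid z',tl[2],'in crate',yawR(CY).T@(tl-CP))
g=np.array([0,.036,-.0275])
P1=tl+Rl@(g-[0,0,.09]); P2=tl+Rl@g
rel(P1,Rl); s=env.get_state(); rel(P2,Rl,P1,Rl)
# rock
y0=(yawR(CY).T@(tl-CP)); print(y0)
p0,R0=P2,Rl
for th,yy,zz in((15,y0[1]-.01,.004),(0,y0[1]-.03,.003),(-15,y0[1]-.06,.003),(-29.3,.0505+.052+.0414,.001)):
    Rm=yawR(CY)@tilted(th)
    pts=np.vstack(LID)@Rm.T; zc=-pts[:,2].min()
    Rn,tn=lidT(th,0,yy,zc+zz); rel(tn+Rn@g,Rn,p0,R0)
E
```

```text
lid z 0.033541202168703516 in crate [-0.02684377  0.25804655  0.0335412 ]
xyz cm [1.37, -15.25, 20.7] rot [-29.3, -0.2, 0.6] rows>=6.2
xyz cm [-0.0, 0.0, 9.0] rot [0.0, 0.0, 0.0] rows>=2.2
[-0.02684377  0.25804655  0.0335412 ]
xyz cm [3.19, 1.43, 0.64] rot [14.3, 3.1, -7.5] rows>=2.3
xyz cm [3.59, 3.41, 2.85] rot [29.3, 2.1, -7.9] rows>=4.2
xyz cm [4.09, 6.01, 5.46] rot [44.2, 1.0, -8.2] rows>=6.3
xyz cm [4.89, 10.21, 9.54] rot [58.5, -0.0, -8.4] rows>=8.3
```

move_arm(xyz=[[0.7,-7.5,10],[1.4,-15.2,15],[1.4,-15.2,20.7],[1.4,-15.2,20.7],[1.4,-15.2,20.7],[1.4,-15.2,20.7],[1.4,-15.2,20.7],[1.4,-15.2,20.7],[1.4,-15.2,20.7]], rotation=[[-10,0,0],[-20,0,0],[-29.3,0,0.6],[-29.3,0,0.6],[-29.3,0,0.6],[-29.3,0,0.6],[-29.3,0,0.6],[-29.3,0,0.6],[-29.3,0,0.6]], gripper=[0.67,0.67,0.67,0.67,0.67,0.67,0.67,0.67,0.67])

```text
time: 4.17
position: [0.612, 0.0125, 0.1551]
tcp_rot: [2.61, -0.343, -0.084]
contact_force: [0.5, -0.3, 1.3]
gripper_width: 0.0338
grip_force: 0.0
```

```bash
python3 - <<'E'
from look import *
Rl,tl=lid_pose([.6045,-.0113,-.262]); g=np.array([0,.036,-.0275])
s=env.get_state(); print(s['time'],s['gripper_width'],s['q'])
rel(tl+Rl@g,Rl)
V=grab('lid',tl,('scene','side','wrist'))
print(fit(V,LID,lid_pose,[.6045,-.0113,-.262],(.03,.03,.3)))
print(fit(V[-1:],LID,lid_pose,[.6045,-.0113,-.262],(.03,.03,.3)))
save('wrist','w2.png')
E
```

```text
4.1667 0.03379537784384069 [ 0.0787929   0.48489697  1.3695747  -0.48357541  1.47985845  2.00348904]
xyz cm [-0.15, -0.18, 9.07] rot [0.0, -0.2, -0.0] rows>=2.2
missed lid side
(array([ 0.60425874, -0.0116915 , -0.2597666 ]), np.float64(0.06976425647735596))
(array([ 0.60442864, -0.01231262, -0.26555872]), np.float64(0.063412606716156))
```

View pics/w2.png

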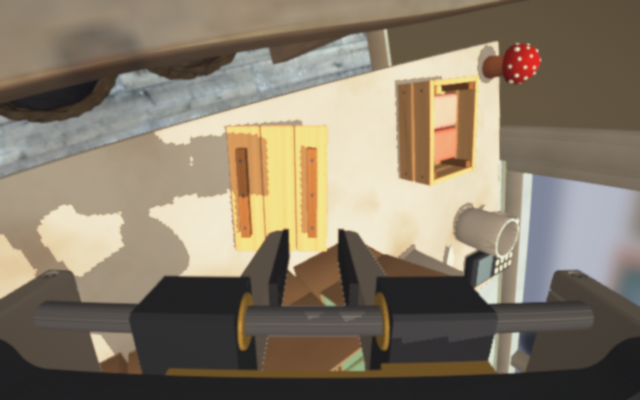

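The fingers are centred at column 315, over the raised batten at column 312. Next: go down and grip it.

move_arm(xyz=[[-0.1,-0.2,4],[-0.1,-0.2,7.5],[-0.1,-0.2,9],[-0.1,-0.2,9],[-0.1,-0.2,9],[-0.1,-0.2,9],[-0.1,-0.2,9],[-0.1,-0.2,9],[-0.1,-0.2,9]], rotation=[[0,0,0],[0,0,0],[0,0,0],[0,0,0],[0,0,0],[0,0,0],[0,0,0],[0,0,0],[0,0,0]], gripper=[0.67,0.67,0.67,0.67,1,1,1,1,1])

```text
time: 5.27
position: [0.6007, -0.0269, 0.0754]
tcp_rot: [2.611, -0.343, -0.083]
contact_force: [-0.3, 0.4, 0.1]
gripper_width: 0.0006
grip_force: 0.0
```

```bash
python3 - <<'E'
from look import *
im=save('wrist','w3.png'); C=cam('wrist')
Rl,tl=lid_pose([.6045,-.0113,-.262]); 
a=np.array([[x,y,-.013] for x in(-.048,.048) for y in(.031,.041)])@Rl.T+tl
print(proj(C,a).round())
s=env.get_state(); print(rot(s['tcp_rot']).T@(np.array(s['position'])-tl),Rl.T@(np.array(s['position'])-tl))
E
```

```text
[[309. 282.]
 [322. 282.]
 [308. 159.]
 [323. 159.]]
[ 0.00026913  0.03441429 -0.02828571] [ 0.00012834  0.0344282  -0.02826976]
```

View pics/w3.png

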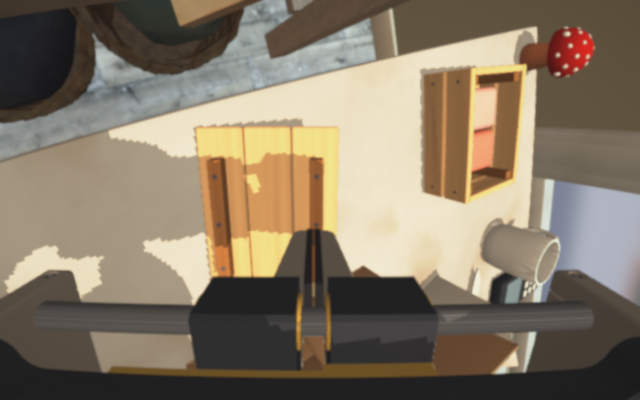

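```bash
python3 - <<'E'
from geo import *
from look import grab
def pose5(p): # x,y,yaw,tilt, z-lift
    Rm=yawR(p[2])@tilted(p[3]); zc=-(np.vstack(LID)@Rm.T)[:,2].min(); return Rm,np.array([p[0],p[1],zc+p[4]])
Rl,tl=lid_pose([.6045,-.0113,-.262])
V=grab('lid',tl,('scene','side','wrist'))
b=[(.57,.64),(-.06,.03),(-.45,-.1),(-45,45),(-.0,.02)]
for vs in (V,V[-1:]):
    r=differential_evolution(cost,b,args=(vs,LID,pose5),maxiter=40,popsize=8,seed=1,polish=False); print(r.x.round(4),r.fun)
C=cam('side'); im=eyes.read_camera('side'); u=proj(C,[tl])[0].astype(int)
a=im[u[1]-60:u[1]+60,u[0]-80:u[0]+80]
C=cam('scene'); im=eyes.read_camera('scene'); u=proj(C,[tl])[0].astype(int)
c=im[u[1]-60:u[1]+60,u[0]-80:u[0]+80]
cv2.imwrite('pics/c4.png',cv2.resize(np.hstack([a,c]),None,fx=2.5,fy=2.5,interpolation=cv2.INTER_CUBIC))
E
```

```text
[ 6.05000e-01 -1.04000e-02 -2.51400e-01  3.30866e+01  3.00000e-04] 0.33782291412353516
[ 6.04500e-01 -1.16000e-02 -2.54600e-01  3.03446e+01  3.00000e-04] 0.22537225484848022
```

View pics/c4.png

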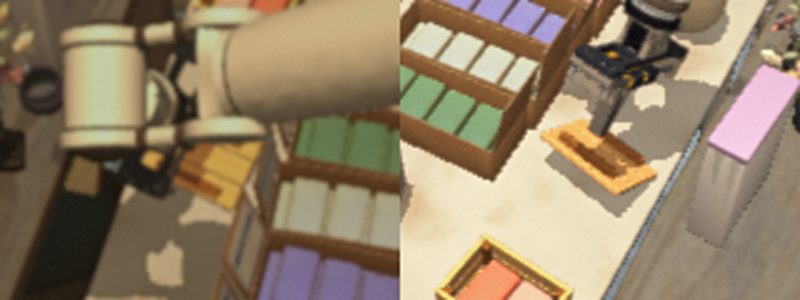

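move_arm(xyz=[[0,0,0.3],[0,0,0.3]], rotation=[[0,0,0],[0,0,0]], gripper=[1,1])

```text
time: 5.88
position: [0.599, -0.029, 0.0709]
tcp_rot: [2.61, -0.343, -0.087]
contact_force: [0.3, -0.0, 0.2]
gripper_width: 0.0007
grip_force: 0.0
```

```bash
python3 - <<'E'
from geo import *
s=env.get_state(); Rt=rot(s['tcp_rot']); p=np.array(s['position'])
X=np.array([p+Rt@np.array([dx,0,dz]) for dz in(.006,.025) for dx in(-.01,.01)])
print(proj(cam('wrist'),X).round(1).tolist())
im=eyes.read_camera('wrist')
for n in('scene','wrist'):
    C=cam(n); im=eyes.read_camera(n); u=proj(C,X).round(1); print(n,u.tolist())
    Rl,tl=lid_pose([.6045,-.0113,-.262])
    big=cv2.resize(im,None,fx=4,fy=4,interpolation=cv2.INTER_CUBIC)
    for b in LID[:3]:
        q=proj(C,b@Rl.T+tl)
        for i in range(8):
            for j in range(i):
                if bin(i^j).count('1')==1: cv2.line(big,*[tuple(int(v) for v in (q[k]+.5)*4) for k in(i,j)],(255,0,0),1)
    for v in u: cv2.circle(big,tuple(int(a) for a in (v+.5)*4),3,(0,0,255),-1)
    c=(u.mean(0)*4).astype(int); y0,x0=max(c[1]-200,0),max(c[0]-200,0)
    (globals().setdefault('o',[])).append(big[y0:y0+400,x0:x0+400])
cv2.imwrite('pics/o5.png',np.hstack(o))
E
```

```text
[[313.4, 241.9], [313.4, 215.4], [313.4, 231.8], [313.4, 207.2]]
scene [[343.0, 206.0], [347.5, 209.3], [341.0, 210.5], [345.4, 213.8]]
wrist [[313.4, 241.9], [313.4, 215.4], [313.3, 231.8], [313.3, 207.2]]
```

View pics/o5.png

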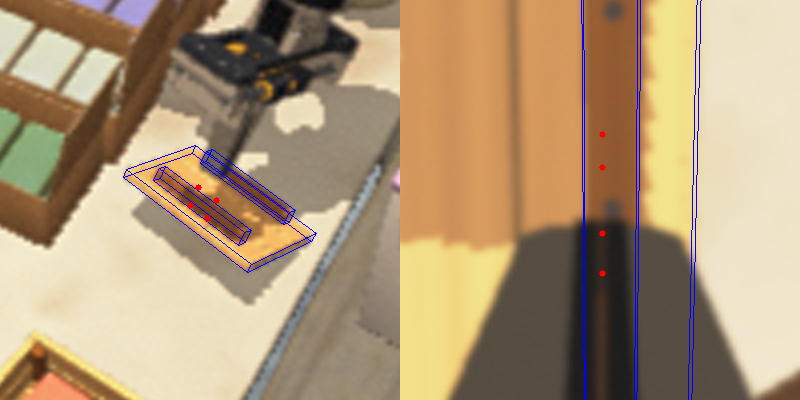

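The fitted model sits exactly on the lid. The overlay also shows that the real fingertips end about 35 mm short of where "25 mm ahead of the TCP" would put them. They are still above the batten, which explains the empty grip with no force. I'll open, go further down and grip again.

move_arm(xyz=[[0,0.15,0],[0,0.15,0],[0,0.15,1.5],[0,0.15,2.5],[0,0.15,2.8],[0,0.15,2.8]], rotation=[[0,0,0],[0,0,0],[0,0,0],[0,0,0],[0,0,0],[0,0,0]], gripper=[0.67,0.67,0.67,0.67,0.67,0.67])

```text
time: 6.53
position: [0.5943, -0.0437, 0.0466]
tcp_rot: [2.61, -0.343, -0.09]
contact_force: [-0.1, -0.2, -0.4]
gripper_width: 0.0302
grip_force: 0.0
```

```bash
python3 - <<'E'
from geo import *
s=env.get_state(); Rl,tl=lid_pose([.6045,-.0113,-.262])
print(s['contact_force'],s['gripper_width'],Rl.T@(np.array(s['position'])-tl))
im=eyes.read_camera('wrist'); im2=eyes.read_camera('scene')
cv2.imwrite('pics/o6.png',np.hstack([cv2.resize(im[130:290,230:390],(400,400),interpolation=cv2.INTER_CUBIC),cv2.resize(im2[165:245,305:385],(400,400),interpolation=cv2.INTER_CUBIC)]))
E
```

```text
[-0.13921067 -0.17506185 -0.42438604] 0.030243555397155005 [-0.00143088  0.03593647  0.00523772]
```

View pics/o6.png

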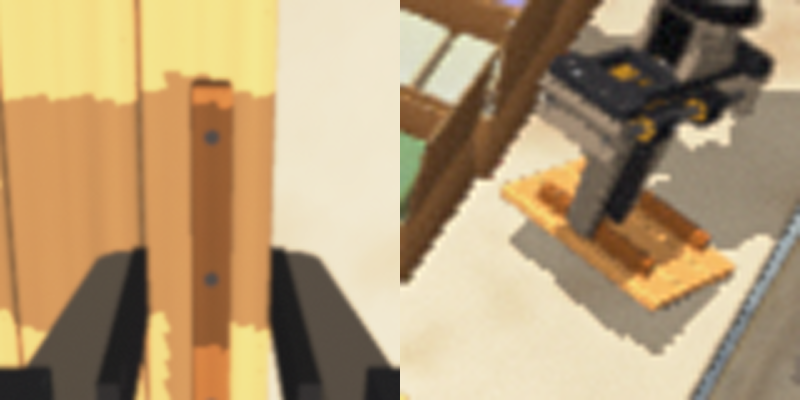

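The fingers now straddle the batten, with no contact. A little further down, then close.

move_arm(xyz=[[0,0,0.3],[0,0,0.3],[0,0,0.3],[0,0,0.3],[0,0,0.3],[0,0,0.3]], rotation=[[0,0,0],[0,0,0],[0,0,0],[0,0,0],[0,0,0],[0,0,0]], gripper=[0.67,0.67,1,1,1,1])

```text
time: 7.13
position: [0.5953, -0.0451, 0.0457]
tcp_rot: [2.609, -0.343, -0.086]
contact_force: [-0.8, -1.7, 3.5]
gripper_width: 0.0095
grip_force: 30.0
```

Gripped: width 9.5 mm, grip force 30 N. Now work out the rocking and drag path.

```bash
python3 - <<'E'
from geo import *
s=env.get_state(); Rl,tl=lid_pose([.6045,-.0113,-.262]); P=np.array(s['position']); Rt=rot(s['tcp_rot'])
g=Rl.T@(P-tl); print(g, R.from_matrix(Rl.T@Rt).as_rotvec(degrees=True))
Rg=Rl.T@Rt
y0=yawR(CY).T@(tl-CP)
for th,yy,zz,yw,xx in((22,y0[1]-.003,.005,-.25,y0[0]),(15,y0[1]-.01,.005,-.2,-.02),(0,y0[1]-.03,.004,-.16,-.01),(-15,y0[1]-.06,.003,CY,-.005),(-27,.0505+.055+.0414,.002,CY,0)):
    Rm=tilted(th); zc=-(np.vstack(LID)@Rm.T)[:,2].min()
    tn=CP+yawR(CY)@np.array([xx,yy,zc+zz]); Rn=yawR(yw)@Rm
    rel(tn+Rn@g,Rn@Rg)
E
```

```text
[-0.00012707  0.03653266  0.00651939] [-0.05707416  0.19264224  0.00321119]
xyz cm [0.09, 0.51, -0.04] rot [7.3, 0.3, -0.6] rows>=1.0
xyz cm [1.05, 0.9, 0.61] rot [14.3, 1.3, -3.2] rows>=2.1
xyz cm [2.45, 1.92, 2.44] rot [29.3, 1.5, -5.6] rows>=4.2
xyz cm [3.46, 3.69, 4.59] rot [44.3, 1.0, -8.1] rows>=6.3
xyz cm [4.61, 7.24, 7.66] rot [56.2, 0.2, -8.2] rows>=7.9
```

move_arm(xyz=[[0,0.25,-0.1],[0.1,0.5,0],[0.5,0.7,0.3],[1,0.9,0.6],[1.5,1.2,1.2],[2,1.55,1.8],[2.45,1.9,2.4],[2.8,2.4,3.1],[3.1,3,3.8],[3.45,3.7,4.6],[3.9,5,5.7],[4.3,6.2,6.7],[4.6,7.2,7.65],[4.6,7.2,7.65],[4.6,7.2,7.65]], rotation=[[3.6,0,0],[7.3,0.3,-0.6],[11,0.8,-2],[14.3,1.3,-3.2],[19.3,1.4,-4],[24.3,1.5,-4.8],[29.3,1.5,-5.6],[34.3,1.3,-6.4],[39.3,1.1,-7.2],[44.3,1,-8.1],[48.5,0.7,-8.1],[52.5,0.4,-8.2],[56.2,0.2,-8.2],[56.2,0.2,-8.2],[56.2,0.2,-8.2]], gripper=[1,1,1,1,1,1,1,1,1,1,1,1,1,1,1])

```text
time: 8.38
position: [0.6135, -0.1556, 0.013]
tcp_rot: [-2.667, 0.168, -0.044]
contact_force: [-0.4, -0.8, -2.4]
gripper_width: 0.0092
grip_force: 30.0
```

```bash
cat >> geo.py <<'E'
def pose5(p): # x,y,yaw,tilt, lift
    Rm=yawR(p[2])@tilted(p[3]); zc=-(np.vstack(LID)@Rm.T)[:,2].min(); return Rm,np.array([p[0],p[1],zc+p[4]])
def fit5(V,b):
    r=differential_evolution(cost,b,args=(V,LID,pose5),maxiter=40,popsize=8,seed=1,polish=False); return r.x,r.fun
E
python3 - <<'E'
from geo import *
from look import grab
s=env.get_state(); print(s['time'],s['grip_force'],s['q'])
g=np.array([-.0001,.0365,.0065]); Rt=rot(s['tcp_rot']); tl=np.array(s['position'])-Rt@g
print('lid from hand: crate frame',yawR(CY).T@(tl-CP),'up in lid',Rt[2])
V=grab('lid',tl); print(len(V))
print(fit5(V,[(tl[0]-.03,tl[0]+.03),(tl[1]-.03,tl[1]+.03),(CY-.2,CY+.2),(-45,0),(0,.01)]))
E
```

```text
8.3833 30.04182368516922 [-0.65707313  0.63351983  1.45000165  0.4151037   1.32920182  0.88300137]
lid from hand: crate frame [-0.00029652  0.14546635  0.03530783] up in lid [ 0.00248646 -0.45279148 -0.89161297]
missed lid wrist
2
(array([ 6.19364102e-01, -1.23402717e-01, -1.35709620e-01, -2.54035453e+01,
        2.02724097e-04]), np.float64(0.28367021679878235))
```

move_arm(xyz=[[0,0,0],[0,0,0],[0,0,-3],[0,0,-7],[0,0,-11],[0,-4,-14],[0,-10,-14],[0,-16,-14]], rotation=[[0,0,0],[0,0,0],[0,0,0],[0,0,0],[0,0,0],[-7,0,0],[-14,0,0],[-21,0,0]], gripper=[0.7,0.7,0.7,0.7,0.7,0.7,0.7,0.7])

```text
time: 9.35
position: [0.6201, -0.1152, 0.1954]
tcp_rot: [-3.038, 0.195, -0.027]
contact_force: [2.1, 1.2, -1.5]
gripper_width: 0.0275
grip_force: 0.0
```

```bash
python3 - <<'E'
from geo import *
from look import grab
s=env.get_state(); print(s['time'],s['position'],rot(s['tcp_rot']).round(2).tolist())
V=grab('lid',[.617,-.126,.035]); print(len(V))
b=[(.58,.65),(-.16,-.09),(CY-.25,CY+.25),(-45,40),(0,.006)]
x,f=fit5(V,b); print(x,f); 
if len(V)>2: print(fit5(V[2:],b))
Rm,t=pose5(x); print('crate frame',yawR(CY).T@(t-CP))
cv2.imwrite('pics/w7.png',np.hstack([eyes.read_camera('wrist')[50:350,100:500],eyes.read_camera('scene')[100:400,180:580]]))
print(atz(cam('scene'),[(395,243),(415,235)],0))
E
```

```text
9.35 [ 0.62005806 -0.11518431  0.19538724] [[0.99, -0.13, 0.02], [-0.13, -0.99, 0.1], [0.01, -0.1, -1.0]]
3
[ 6.17357586e-01 -1.25580573e-01 -1.37785576e-01 -3.17469747e+01
  7.01897896e-05] 0.05335964635014534
(array([ 6.17755712e-01, -1.25388795e-01, -1.25360373e-01, -3.33719227e+01,
        1.28931610e-06]), np.float64(0.03958559036254883))
crate frame [-0.00028596  0.14615352  0.03534748]
[[ 0.79039322 -0.03812465  0.        ]
 [ 0.83789812  0.02368772  0.        ]]
```

View pics/w7.png

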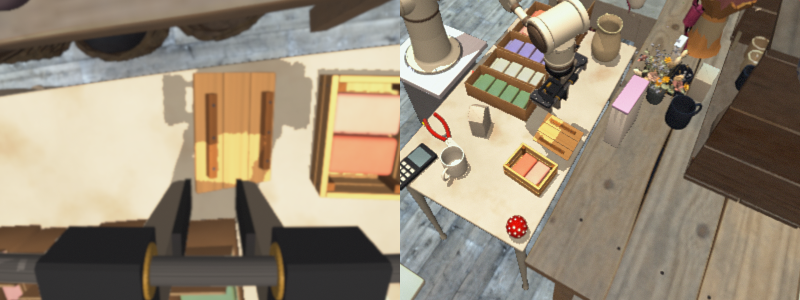

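The wrist view shows the lid rocked, raised edge outward, square to the crate and a little short of it. It has landed at crate-frame y = 146 mm. Next is the outer raised edge.

```bash
python3 - <<'E'
from geo import *
Rl,t=pose5([.6176,-.1255,-.128,-29.3,0])
h=yawR(-.125)@[0,1,0]; up=np.array([0,0,1.]); a=np.radians(38)
T=-np.cos(a)*h-np.sin(a)*up; Rt=mk(T,np.cos(a)*up-np.sin(a)*h)
e=t+Rl@[0,-.0525,.0045]; tcp=e+.008*(Rl@[0,1,0])+.009*T
print(e,tcp)
rel(tcp-.09*T+.05*up,Rt); rel(tcp-.09*T,Rt); rel(tcp,Rt,tcp-.09*T,Rt)
E
```

```text
[ 0.62372543 -0.07790671  0.0562904 ] [ 0.62195066 -0.09186295  0.04683439]
xyz cm [0.15, -9.01, 4.66] rot [-58.0, 0.0, -0.1] rows>=8.1
xyz cm [0.15, -8.48, 9.63] rot [-58.0, 0.0, -0.1] rows>=8.1
xyz cm [-0.0, 0.0, 9.0] rot [0.0, 0.0, 0.0] rows>=2.2
```

move_arm(xyz=[[0,-2,0],[0,-5,0],[0,-8,1],[0.1,-9,3],[0.15,-9,4.6],[0.15,-9,4.6],[0.15,-9,4.6],[0.15,-9,4.6],[0.15,-9,4.6],[0.15,-9,4.6],[0.15,-8.5,9.6],[0.15,-8.5,9.6],[0.15,-8.5,9.6]], rotation=[[-7,0,0],[-14,0,0],[-21,0,0],[-28,0,0],[-35,0,0],[-42,0,0],[-49,0,0],[-56,0,0],[-58,0,0],[-58,0,0],[-58,0,0],[-58,0,0],[-58,0,0]], gripper=[0.6,0.6,0.6,0.6,0.6,0.6,0.6,0.6,0.6,0.6,0.6,0.6,0.6])

```text
time: 10.83
position: [0.6292, -0.0217, 0.1004]
tcp_rot: [2.23, -0.139, -0.074]
contact_force: [-1.0, -0.1, -0.1]
gripper_width: 0.0369
grip_force: 0.0
```

```bash
python3 - <<'E'
from geo import *
s=env.get_state(); print(s['time'],s['q'],s['gripper_width'])
Rl,t=pose5([.6176,-.1255,-.128,-29.3,0])
h=yawR(-.125)@[0,1,0]; up=np.array([0,0,1.]); a=np.radians(38)
T=-np.cos(a)*h-np.sin(a)*up; Rt=mk(T,np.cos(a)*up-np.sin(a)*h)
e=t+Rl@[0,-.0525,.0045]; tcp=e+.008*(Rl@[0,1,0])+.009*T
rel(tcp,Rt)
cv2.imwrite('pics/w8.png',np.hstack([eyes.read_camera('wrist')[50:350,120:520],cv2.resize(eyes.read_camera('scene')[165:265,280:380],(300,300))]))
E
```

```text
10.8333 [ 0.17792389  0.72535883  1.31993401 -0.85312719  1.50267724  2.1207625 ] 0.03693039545992735
xyz cm [0.2, 0.11, 8.85] rot [0.1, 0.2, 0.1] rows>=2.1
```

View pics/w8.png

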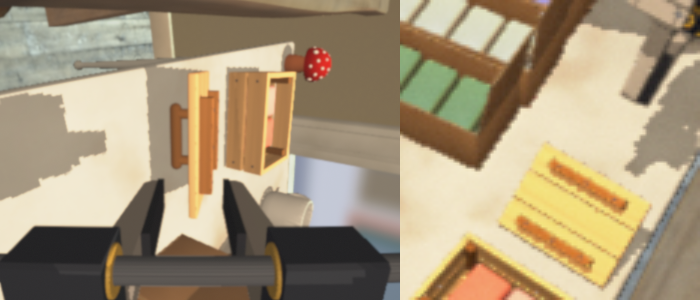

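The wrist view shows the lid's edge (col 197) midway between the fingers (160 and 228). Go in and grip.

move_arm(xyz=[[0.2,0.1,4],[0.2,0.1,7.5],[0.2,0.1,8.8],[0.2,0.1,8.8],[0.2,0.1,8.8],[0.2,0.1,8.8],[0.2,0.1,8.8],[0.2,0.1,8.8]], rotation=[[0,0,0],[0,0,0],[0,0,0],[0,0,0],[0,0,0],[0,0,0],[0,0,0],[0,0,0]], gripper=[0.6,0.6,0.6,0.6,1,1,1,1])

```text
time: 11.6
position: [0.6265, -0.0878, 0.0521]
tcp_rot: [2.23, -0.139, -0.06]
contact_force: [0.4, -0.1, -0.3]
gripper_width: 0.012
grip_force: 0.0
```

move_arm(xyz=[[0,0,0.2],[0,0,0.2],[0,0,0.2]], rotation=[[0,0,0],[0,0,0],[0,0,0]], gripper=[1,1,1])

```text
time: 11.85
position: [0.6254, -0.0903, 0.0499]
tcp_rot: [2.229, -0.139, -0.062]
contact_force: [-0.1, 0.7, 1.3]
gripper_width: 0.0004
grip_force: 0.8
```

```bash
python3 - <<'E'
from geo import *
from look import grab
s=env.get_state(); print(s['time'],s['gripper_width'],s['grip_force'],s['position'])
V=grab('lid',[.617,-.125,.04]); print(len(V))
b=[(.59,.65),(-.16,-.09),(CY-.15,CY+.15),(-60,-15),(-.001,.015)]
x,f=fit5(V,b); print(x,f)
Rl,t=pose5(x); Rt=rot(s['tcp_rot'])
print('tool in lid',Rl.T@(np.array(s['position'])-t), 'tool z in lid',Rl.T@Rt[:,2], 'tool pitch',np.degrees(np.arcsin(-Rt[2,2])))
E
```

```text
11.85 0.00040532736309883537 0.83815359743312 [ 0.6254438  -0.09031617  0.04994915]
3
[ 6.17647499e-01 -1.25946693e-01 -1.15987151e-01 -2.94515374e+01
 -9.62395330e-04] 0.49436700344085693
tool in lid [ 0.00362049 -0.03967876  0.00354335] tool z in lid [-0.00271729  0.98902676  0.14771147] tool pitch 37.945729883318066
```

The fingers closed just short of the edge, so the tips are about 15 mm behind the TCP. Reopen, advance 11 mm and close again.

move_arm(xyz=[[0,0,0],[0,0,0],[0,0,0],[0,0,0.6],[0,0,1.1],[0,0,1.1],[0,0,1.1],[0,0,1.1],[0,0,1.1],[0,0,1.1],[0,0,1.1],[0,0,1.1]], rotation=[[0,0,0],[0,0,0],[0,0,0],[0,0,0],[0,0,0],[0,0,0],[0,0,0],[0,0,0],[0,0,0],[0,0,0],[0,0,0],[0,0,0]], gripper=[0.68,0.68,0.68,0.68,0.68,1,1,1,1,1,1,1])

```text
time: 13.15
position: [0.6238, -0.0993, 0.0423]
tcp_rot: [2.23, -0.139, -0.064]
contact_force: [1.7, -0.3, 0.2]
gripper_width: 0.0089
grip_force: 29.6
```

```bash
python3 - <<'E'
from geo import *
from look import grab
s=env.get_state(); print(s['time'],s['gripper_width'],s['grip_force'],s['position'])
V=grab('lid',[.617,-.125,.04]); print(len(V))
b=[(.59,.65),(-.16,-.09),(CY-.15,CY+.15),(-60,-15),(-.001,.015)]
x,f=fit5(V,b); print(x,f)
Rl,t=pose5(x); Rt=rot(s['tcp_rot'])
print('tool in lid',Rl.T@(np.array(s['position'])-t), 'tool z in lid',Rl.T@Rt[:,2], 'tool pitch',np.degrees(np.arcsin(-Rt[2,2])))
E
```

```text
13.15 0.008940501032414172 29.586753509938717 [ 0.62381933 -0.09930434  0.04227373]
missed lid wrist
2
[ 6.16459792e-01 -1.28498462e-01 -1.26467622e-01 -2.65350649e+01
 -1.70962336e-04] 0.5241279602050781
tool in lid [ 0.00361848 -0.03001648  0.00679281] tool z in lid [0.00434686 0.98015317 0.19819403] tool pitch 37.966122626659796
```

Gripped: width 8.9 mm, 30 N. Plan the tip-up to upright, then the lean onto the rim.

```bash
python3 - <<'E'
from geo import *
Rg=np.array([[1,0,0],[0,0,1],[0,-1,0.]]).T.T
Rg=np.c_[[1,0,0],[0,0,-1],[0,1,0]].astype(float)
g=np.array([.003,-.0285,.0045])
s=env.get_state(); Rt=rot(s['tcp_rot']); Rl=Rt@Rg.T; t=np.array(s['position'])-Rl@g
print('lid now',yawR(CY).T@(t-CP),'lowest',((np.vstack(LID)@Rl.T)+t)[:,2].min(),(yawR(CY).T@Rl).round(2).tolist())
for th,y,z in((-45,.143,.006),(-58,.132,.007),(-74,.115,.006),(-90,.095,.005),(-97,.076,.004),(-106,.063,.003),(-113,.0585,.002),(-118,.0562,.001)):
    Rm=tilted(th); zc=-(np.vstack(LID)@Rm.T)[:,2].min(); Rn,tn=lidT(th,0,y,zc+z); rel(tn+Rn@g,Rn@Rg)
E
```

```text
lid now [-1.09790271e-04  1.47776928e-01  2.84212681e-02] lowest -0.011152951868215407 [[1.0, -0.0, 0.0], [-0.0, -0.79, 0.62], [0.0, -0.62, -0.79]]
xyz cm [0.02, 2.31, -0.95] rot [7.0, -0.0, -0.2] rows>=1.0
xyz cm [0.02, 4.17, -0.45] rot [20.0, -0.0, -0.2] rows>=2.8
xyz cm [0.03, 6.18, 0.99] rot [36.0, -0.1, -0.2] rows>=5.0
xyz cm [0.04, 7.96, 3.11] rot [52.0, -0.1, -0.2] rows>=7.3
xyz cm [0.04, 9.26, 4.95] rot [59.0, -0.1, -0.2] rows>=8.2
xyz cm [0.05, 10.11, 6.51] rot [68.0, -0.1, -0.2] rows>=9.5
xyz cm [0.05, 10.31, 7.37] rot [75.0, -0.1, -0.2] rows>=10.5
xyz cm [0.05, 10.3, 7.97] rot [80.0, -0.1, -0.2] rows>=11.2
```

move_arm(xyz=[[0,1.2,-0.8],[0,2.4,-1.2],[0,3.3,-1.1],[0,4.2,-0.8],[0,5.2,-0.1],[0,6.2,0.6],[0,7.1,1.6],[0,8,2.7],[0,8,2.7]], rotation=[[2,0,0],[7,0,-0.2],[13,0,-0.2],[20,0,-0.2],[28,0,-0.2],[36,0,-0.2],[44,0,-0.2],[52,0,-0.2],[52,0,-0.2]], gripper=[1,1,1,1,1,1,1,1,1])

```text
time: 14.2
position: [0.615, -0.174, 0.0905]
tcp_rot: [-3.133, 0.196, -0.008]
contact_force: [0.3, 0.4, -3.5]
gripper_width: 0.0086
grip_force: 29.7
```

```bash
python3 - <<'E'
from geo import *
from look import grab
s=env.get_state(); print(s['time'],s['gripper_width'],s['grip_force'],s['position'],s['contact_force'])
Rg=np.c_[[1,0,0],[0,0,-1],[0,1,0]].astype(float); g=np.array([.003,-.0285,.0045])
Rt=rot(s['tcp_rot']); Rl=Rt@Rg.T; t=np.array(s['position'])-Rl@g; print(t, np.degrees(np.arctan2(Rl[2,1],-Rl[2,2])),'low',((np.vstack(LID)@Rl.T)+t)[:,2].min(),yawR(CY).T@(t-CP))
V=grab('lid',t); print(len(V))
b=[(t[0]-.03,t[0]+.03),(t[1]-.03,t[1]+.03),(CY-.15,CY+.15),(-120,-60),(0,.02)]
x,f=fit5(V,b); print(x,f)
cv2.imwrite('pics/w9.png',np.hstack([cv2.resize(eyes.read_camera('side')[110:260,230:380],(390,390)),cv2.resize(eyes.read_camera('scene')[165:315,260:410],(390,390))]))
E
```

```text
14.2 0.008570036159825442 29.707550704479218 [ 0.61500103 -0.17403806  0.09054144] [ 0.26264104  0.44849886 -3.48689109]
[ 0.61161236 -0.17806995  0.06201495] -90.1563196278667 low 0.009173631054959226 [0.00034655 0.09335445 0.06201495]
3
[ 6.10271183e-01 -1.73903664e-01 -1.25798899e-01 -8.75929653e+01
  3.92486859e-04] 0.3453516960144043
```

View pics/w9.png

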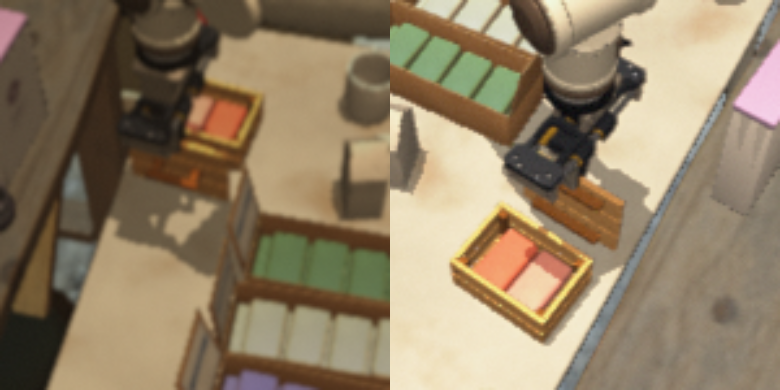

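The lid hangs upright in the grip, battens toward the crate, with −3.5 N of weight on the tool (0.35 kg). Picture views are used up, so I go on by numbers.

```bash
python3 - <<'E'
from geo import *
Rg=np.c_[[1,0,0],[0,0,-1],[0,1,0]].astype(float); g=np.array([.003,-.0285,.0045])
for th,y,z in((-97,.078,.007),(-106,.065,.006),(-113,.060,.005),(-118,.0565,.004),(-118,.0565,0),(-118,.0565,-.004)):
    Rm=tilted(th); zc=-(np.vstack(LID)@Rm.T)[:,2].min(); Rn,tn=lidT(th,0,y,zc+z); rel(tn+Rn@g,Rn@Rg)
E
```

```text
xyz cm [0.04, 2.58, 0.05] rot [7.0, -0.0, 0.2] rows>=1.0
xyz cm [0.03, 4.34, 0.34] rot [16.0, 0.0, 0.2] rows>=2.2
xyz cm [0.03, 5.18, 0.72] rot [23.0, 0.0, 0.2] rows>=3.2
xyz cm [0.02, 5.77, 1.09] rot [28.0, 0.0, 0.2] rows>=3.9
xyz cm [0.02, 5.77, 1.49] rot [28.0, 0.0, 0.2] rows>=3.9
xyz cm [0.02, 5.77, 1.89] rot [28.0, 0.0, 0.2] rows>=3.9
```

move_arm(xyz=[[0,1.3,0],[0,2.6,0.05],[0,3.5,0.2],[0,4.3,0.35],[0,4.8,0.5],[0,5.2,0.7],[0,5.5,0.9],[0,5.8,1.1],[0,5.8,1.1]], rotation=[[3.5,0,0],[7,0,0],[11,0,0],[16,0,0],[20,0,0],[23,0,0],[25.5,0,0],[28,0,0],[28,0,0]], gripper=[1,1,1,1,1,1,1,1,1])

```text
time: 15.35
position: [0.6083, -0.2258, 0.0776]
tcp_rot: [-2.645, 0.159, -0.04]
contact_force: [0.2, 4.7, 0.7]
gripper_width: 0.0087
grip_force: 30.0
```

```bash
cat > chk.py <<'E'
from geo import *
from look import grab
def lid_in_hand(g,Rg):
    s=env.get_state(); Rt=rot(s['tcp_rot']); Rl=Rt@Rg.T; t=np.array(s['position'])-Rl@g
    print('t%.2f w%.4f'%(s['time'],s['gripper_width']),np.round(s['contact_force'],1),'tilt',np.degrees(np.arctan2(Rl[2,1],-Rl[2,2])).round(1),'low',((np.vstack(LID)@Rl.T)+t)[:,2].min().round(4),'crate',(yawR(CY).T@(t-CP)).round(4))
    return t
E
python3 - <<'E'
from chk import *
t=lid_in_hand(np.array([.003,-.0285,.0045]),np.c_[[1,0,0],[0,0,-1],[0,1,0]].astype(float))
V=grab('lid',t); x,f=fit5(V,[(t[0]-.03,t[0]+.03),(t[1]-.03,t[1]+.03),(CY-.15,CY+.15),(-140,-80),(0,.02)]); print(len(V),x,f)
E
```

```text
t15.35 w0.0087 [0.2 4.7 0.7] tilt -118.2 low 0.0041 crate [-0.0001  0.055   0.0504]
3 [ 6.07994636e-01 -2.13965317e-01 -1.37448601e-01 -1.18020895e+02
  3.31527166e-03] 0.330846905708313
```

move_arm(xyz=[[0,0.05,0.2],[0,0.05,0.4],[0,0.05,0.5],[0,0.05,0.5]], rotation=[[0,0,0],[0,0,0],[0,0,0],[0,0,0]], gripper=[1,1,1,1])

```text
time: 15.98
position: [0.6092, -0.2246, 0.0752]
tcp_rot: [-2.649, 0.157, -0.044]
contact_force: [-0.4, 4.2, 6.1]
gripper_width: 0.0082
grip_force: 30.0
```

Upward force of 6 N, so the lid is now on the table, leaning on the crate. Release and retreat along the tool axis.

move_arm(xyz=[[0,0,0],[0,0,0],[0,0,0],[0,0,-1],[0,0,-3],[0,0,-7],[0,-1,-11],[0,-4,-14],[0,-8,-16]], rotation=[[0,0,0],[0,0,0],[0,0,0],[0,0,0],[0,0,0],[0,0,0],[-5,0,0],[-12,0,0],[-19,0,0]], gripper=[0.76,0.76,0.76,0.76,0.76,0.76,0.7,0.7,0.7])

```text
time: 16.73
position: [0.6075, -0.2365, 0.2532]
tcp_rot: [-2.988, 0.19, -0.024]
contact_force: [1.9, 0.9, 0.1]
gripper_width: 0.0276
grip_force: 0.0
```

```bash
python3 - <<'E'
from chk import *
s=env.get_state(); print(s['time'],s['position'])
t=np.array([.607,-.213,.047])
V=grab('lid',t); b=[(t[0]-.03,t[0]+.03),(t[1]-.03,t[1]+.03),(CY-.15,CY+.15),(-150,-80),(0,.004)]
for vs in [V]+[[v] for v in V]:
    x,f=fit5(vs,b); Rl,tt=pose5(x); print(len(vs),x.round(4),round(f,3),(yawR(CY).T@(tt-CP)).round(4),'bar',(tt+Rl@[0,0,.031]).round(4))
E
```

```text
16.7333 [ 0.60752249 -0.23650993  0.25323544]
3 [ 6.082000e-01 -2.138000e-01 -1.142000e-01 -1.168767e+02  9.000000e-04] 0.105 [0.0013 0.0574 0.0478] bar [ 0.6113 -0.1864  0.0618]
1 [ 6.055000e-01 -2.132000e-01 -1.122000e-01 -1.162583e+02  8.000000e-04] 0.201 [-0.0015  0.0578  0.0479] bar [ 0.6086 -0.1856  0.0616]
1 [ 6.094000e-01 -2.127000e-01 -1.191000e-01 -1.156498e+02  3.000000e-04] 0.038 [0.0023 0.0587 0.0476] bar [ 0.6127 -0.185   0.0611]
1 [ 6.07000e-01 -2.14100e-01 -1.00300e-01 -1.16639e+02  0.00000e+00] 0.047 [0.0001 0.057  0.047 ] bar [ 0.6098 -0.1866  0.0609]
```

The lid leans stably at about 27° past upright, its handle bar at (0.610, −0.186, 0.061). Next is the bar grasp.

```bash
cat > bar.py <<'E'
from chk import *
h=yawR(CY)@[0,1,0]; up=np.array([0,0,1.]); a=np.radians(42)
T=-np.cos(a)*h-np.sin(a)*up; RT=mk(T,np.cos(a)*up-np.sin(a)*h)
bar=np.array([.6105,-.186,.0612]); tcp=bar+.024*T
E
python3 - <<'E'
from bar import *
pre=tcp-.09*T; print(tcp,pre)
rel(pre+.08*up,RT); rel(pre,RT); rel(tcp,RT,pre,RT)
E
```

```text
[ 0.60834717 -0.20370507  0.04514087] [ 0.61642028 -0.13731106  0.10536262]
xyz cm [-0.15, -8.4, 7.63] rot [-57.1, 0.1, 0.0] rows>=8.0
xyz cm [-0.14, -7.14, 15.53] rot [-57.1, 0.1, 0.0] rows>=8.0
xyz cm [-0.0, 0.0, 9.0] rot [0.0, 0.0, 0.0] rows>=2.2
```

move_arm(xyz=[[0,-4,0],[0,-8,0],[0,-11,1],[0,-11,3],[0,-11,5],[0,-10,7],[0,-9,8],[-0.1,-8.4,9],[-0.15,-7.1,12],[-0.15,-7.1,15.5],[-0.15,-7.1,15.5],[-0.15,-7.1,15.5]], rotation=[[-7,0,0],[-14,0,0],[-21,0,0],[-28,0,0],[-35,0,0],[-42,0,0],[-49,0,0],[-57,0,0],[-57,0,0],[-57,0,0],[-57,0,0],[-57,0,0]], gripper=[0.68,0.68,0.68,0.68,0.68,0.68,0.68,0.68,0.68,0.68,0.68,0.68])

```text
time: 18.03
position: [0.6146, -0.1389, 0.1033]
tcp_rot: [2.299, -0.137, -0.071]
contact_force: [0.3, -0.5, 0.5]
gripper_width: 0.0296
grip_force: 0.0
```

```bash
python3 - <<'E'
from bar import *
s=env.get_state(); print(s['time'],s['q'],s['gripper_width'])
rel(tcp,RT)
t=np.array([.607,-.213,.047])
V=grab('lid',t); b=[(t[0]-.03,t[0]+.03),(t[1]-.03,t[1]+.03),(CY-.15,CY+.15),(-150,-80),(0,.004)]
for vs in [V]+[[v] for v in V]:
    x,f=fit5(vs,b); Rl,tt=pose5(x); print(len(vs),x.round(4),round(f,3),'bar',(tt+Rl@[0,0,.031]).round(4))
# handle pixel position vs finger mid, in wrist image
print(proj(cam('wrist'),[bar]), proj(cam('wrist'),[np.array(s['position'])-.015*rot(s['tcp_rot'])[:,2]]))
E
```

```text
18.0333 [-0.0166279   0.58482292  1.48860396 -0.86881965  1.31939249  2.01391445] 0.02957452449170298
xyz cm [0.21, 0.02, 8.72] rot [0.1, 0.3, 0.3] rows>=2.1
3 [ 6.070000e-01 -2.125000e-01 -1.239000e-01 -1.181916e+02  2.000000e-04] 0.382 bar [ 0.6104 -0.1854  0.0611]
1 [ 6.073000e-01 -2.145000e-01 -1.189000e-01 -1.180161e+02  3.400000e-03] 0.127 bar [ 0.6105 -0.1873  0.0643]
1 [ 6.20200e-01 -2.40800e-01 -1.08000e-01 -8.05947e+01  3.00000e-04] 0.795 bar [ 0.6235 -0.2104  0.0485]
1 [ 6.062000e-01 -2.210000e-01 -1.195000e-01 -1.378349e+02  3.300000e-03] 0.127 bar [ 0.6087 -0.2004  0.0634]
[[309.25843269 206.26246828]] [[307.32906037 243.2812082 ]]
```

move_arm(xyz=[[0.1,0,4],[0.1,0,7],[0.1,0,8.7],[0.1,0,8.7],[0.1,0,8.7],[0.1,0,8.7],[0.1,0,8.7],[0.1,0,8.7],[0.1,0,8.7]], rotation=[[0,0,0],[0,0,0],[0,0,0],[0,0,0],[0,0,0],[0,0,0],[0,0,0],[0,0,0],[0,0,0]], gripper=[0.68,0.68,0.68,0.68,1,1,1,1,1])

```text
time: 19.08
position: [0.6125, -0.2, 0.0499]
tcp_rot: [2.302, -0.138, -0.055]
contact_force: [2.2, 5.7, -0.6]
gripper_width: 0.0119
grip_force: 30.0
```

Bar gripped at 30 N. Plan the lift, swing over and lowering.

```bash
python3 - <<'E'
from bar import *
s=env.get_state(); Rt=rot(s['tcp_rot']); P=np.array(s['position'])
Rl,t=lidT(-117,0.0005,.0574,.0472); Rg=Rl.T@Rt; g=Rl.T@(P-t); print('g',g, 'bar chk',g-Rg@[0,0,.0235]); np.savez('g.npz',g=g,Rg=Rg)
for th,y,z in((-117,.072,.056),(-117,.085,.075),(-121,.085,.10),(-130,.078,.12),(-145,.055,.127),(-162,.025,.122),(-180,0,.115),(-180,0,.085),(-180,0,.07)):
    Rn,tn=lidT(th,0,y,z); rel(tn+Rn@g,Rn@Rg)
E
```

```text
g [0.00333253 0.00413261 0.01397175] bar chk [ 0.00319926 -0.00197981  0.03666251]
xyz cm [-0.04, -0.33, -1.67] rot [-0.0, 0.0, -0.0] rows>=0.4
xyz cm [-0.03, 0.21, -3.91] rot [-0.0, 0.0, -0.0] rows>=0.9
xyz cm [-0.02, 2.16, -5.64] rot [4.0, -0.0, 0.0] rows>=1.4
xyz cm [-0.01, 4.32, -6.55] rot [13.0, -0.0, 0.1] rows>=1.9
xyz cm [-0.01, 6.76, -5.38] rot [28.0, -0.0, 0.2] rows>=3.9
xyz cm [-0.02, 8.82, -2.78] rot [45.0, -0.1, 0.3] rows>=6.3
xyz cm [-0.04, 10.4, -0.28] rot [63.0, -0.1, 0.4] rows>=8.8
xyz cm [-0.05, 8.17, 1.73] rot [63.0, -0.1, 0.4] rows>=8.8
xyz cm [-0.06, 7.06, 2.73] rot [63.0, -0.1, 0.4] rows>=8.8
```

move_arm(xyz=[[0,-0.2,-0.9],[0,-0.3,-1.7],[0,0,-2.8],[0,0.2,-3.9],[0,1.2,-4.8],[0,2.2,-5.6],[0,3.3,-6.2],[0,4.3,-6.5],[0,5.2,-6.2],[0,6,-5.8],[0,6.8,-5.4],[0,7.5,-4.6],[0,8.2,-3.7],[0,8.8,-2.8],[0,9.4,-2],[0,9.9,-1.1],[0,10.4,-0.3],[0,10.4,-0.3],[0,10.4,-0.3]], rotation=[[0,0,0],[0,0,0],[0,0,0],[0,0,0],[2,0,0],[4,0,0],[8.5,0,0],[13,0,0],[18,0,0],[23,0,0],[28,0,0.2],[33.5,0,0.2],[39,0,0.3],[45,0,0.3],[51,0,0.3],[57,0,0.4],[63,0,0.4],[63,0,0.4],[63,0,0.4]], gripper=[1,1,1,1,1,1,1,1,1,1,1,1,1,1,1,1,1,1,1])

```text
time: 20.67
position: [0.6017, -0.2706, 0.1282]
tcp_rot: [-2.876, 0.184, -0.027]
contact_force: [0.5, 1.4, -3.5]
gripper_width: 0.0119
grip_force: 30.0
```

```bash
python3 - <<'E'
from bar import *
d=np.load('g.npz'); t=lid_in_hand(d['g'],d['Rg'])
V=grab('lid',t)
def p5(p): return yawR(p[2])@tilted(p[3]),np.array([p[0],p[1],p[4]])
b=[(t[0]-.03,t[0]+.03),(t[1]-.03,t[1]+.03),(CY-.15,CY+.15),(-210,-150),(.09,.14)]
for vs in [V]+[[v] for v in V]:
    r=differential_evolution(cost,b,args=(vs,LID,p5),maxiter=40,popsize=8,seed=1,polish=False); x=r.x
    print(len(vs),x.round(4),round(r.fun,3),(yawR(CY).T@(np.array([x[0],x[1],x[4]])-CP)).round(4))
E
```

```text
t20.67 w0.0119 [ 0.5  1.4 -3.5] tilt -179.8 low 0.101 crate [-0.0017 -0.0038  0.1142]
3 [ 6.002000e-01 -2.705000e-01 -9.980000e-02 -1.829504e+02  1.130000e-01] 0.291 [0.0002 0.0002 0.113 ]
1 [ 5.938000e-01 -2.652000e-01 -1.431000e-01 -1.784964e+02  9.970000e-02] 0.404 [-0.0068  0.0047  0.0997]
1 [ 6.037000e-01 -2.806000e-01 -9.770000e-02 -1.838935e+02  1.025000e-01] 0.116 [ 0.0049 -0.0094  0.1025]
1 [ 5.99200e-01 -2.67200e-01 -1.52400e-01 -1.91065e+02  1.01000e-01] 0.291 [-0.0012  0.0034  0.101 ]
```

```bash
cat > top.py <<'E'
from bar import *
from look import hull
def costh(p,views):
    k=0
    for C,reg,w in views:
        m=hull(render(C,LID[:1],p5(p),2)>.5)*w if False else render(C,LID,p5(p),3)*w; k+=1-np.minimum(m,reg).sum()/max(np.maximum(m,reg).sum(),1)
    return k/len(views)
def p5(p): return yawR(p[2])@tilted(p[3]),np.array([p[0],p[1],p[4]])
def look_top(t,zr=.02,tr=10,names=('scene','side','wrist')):
    V=[]
    for n in names:
        for C,reg in grab('lid',t,(n,)):
            w=np.ones((400,640),np.float32)
            if n=='wrist': w[195:]=0; V.append((C,reg*w,w)); print(n,(reg*w).sum(),reg.sum())
            else:
                H=hull(reg>0); w=1-np.clip(H-reg,0,1)  # ignore the gripper-covered part inside the hull
                V.append((C,reg,w)); print(n,reg.sum(),H.sum())
    b=[(t[0]-.02,t[0]+.02),(t[1]-.02,t[1]+.02),(CY-.12,CY+.12),(-180-tr,-180+tr),(t[2]-zr,t[2]+zr)]
    for vs in [V]+[[v] for v in V]:
        r=differential_evolution(costh,b,args=(vs,),maxiter=40,popsize=8,seed=1,polish=False); x=r.x
        print(x.round(4),round(r.fun,3),'crate',(yawR(CY).T@(np.array([x[0],x[1],x[4]])-CP)).round(4))
E
python3 - <<'E'
from top import *
d=np.load('g.npz'); t=lid_in_hand(d['g'],d['Rg']); look_top(t)
E
```

```text
t20.97 w0.0120 [-0.1 -0.2 -2.9] tilt -179.8 low 0.1019 crate [-0.0006 -0.0004  0.1151]
scene 982.0 1322.0
side 888.0 1020.0
wrist 9601.0 19211.0
[ 5.994000e-01 -2.695000e-01 -1.253000e-01 -1.821514e+02  1.157000e-01] 0.114 crate [-0.0007  0.0011  0.1157]
[ 5.975000e-01 -2.618000e-01 -1.231000e-01 -1.808432e+02  9.930000e-02] 0.252 crate [-0.0036  0.0086  0.0993]
[ 5.991000e-01 -2.624000e-01 -1.035000e-01 -1.838053e+02  1.240000e-01] 0.019 crate [-0.0019  0.0081  0.124 ]
[ 5.98700e-01 -2.69900e-01 -1.25900e-01 -1.80213e+02  1.12300e-01] 0.014 crate [-0.0013  0.0007  0.1123]
```

Hand reckoning and vision both put the lid over the mouth within about 1 mm and level within 2°.

```bash
python3 - <<'E'
from top import *
d=np.load('g.npz'); g,Rg=d['g'],d['Rg']
s=env.get_state(); Rt=rot(s['tcp_rot']); print('down in tool',(Rt.T@[0,0,-1]).round(3),'h',(Rt.T@h).round(3))
for z in(.08,.068,.0605): Rn,tn=lidT(-180,0.0005,-.0005,z); rel(tn+Rn@g,Rn@Rg)
E
```

```text
down in tool [-0.004  0.258  0.966] h [-0.005 -0.966  0.258]
xyz cm [0.13, 0.79, 3.36] rot [0.1, 0.1, -0.1] rows>=0.8
xyz cm [0.12, 1.1, 4.52] rot [0.1, 0.1, -0.1] rows>=1.1
xyz cm [0.12, 1.29, 5.24] rot [0.1, 0.1, -0.1] rows>=1.3
```

move_arm(xyz=[[0.1,0.4,1.5],[0.1,0.8,3],[0.1,1,3.8],[0.1,1.05,4.2],[0.1,1.1,4.5],[0.1,1.1,4.5]], rotation=[[0,0,0],[0,0,0],[0,0,0],[0,0,0],[0,0,0],[0,0,0]], gripper=[1,1,1,1,1,1])

```text
time: 21.77
position: [0.6037, -0.2676, 0.0813]
tcp_rot: [-2.875, 0.181, -0.028]
contact_force: [0.5, 0.3, -2.9]
gripper_width: 0.0118
grip_force: 30.0
```

```bash
python3 - <<'E'
from top import *
d=np.load('g.npz'); t=lid_in_hand(d['g'],d['Rg']); look_top(t,.012,8)
E
```

```text
t21.77 w0.0118 [ 0.5  0.3 -2.9] tilt -179.9 low 0.0542 crate [-0.     -0.0006  0.0674]
scene 928.0 1221.0
side 773.0 884.0
wrist 9677.0 19375.0
[ 6.008000e-01 -2.703000e-01 -1.275000e-01 -1.862015e+02  6.710000e-02] 0.127 crate [0.0008 0.0004 0.0671]
[ 5.99700e-01 -2.66600e-01 -9.53000e-02 -1.76853e+02  5.68000e-02] 0.272 crate [-0.0007  0.0041  0.0568]
[ 6.056000e-01 -2.788000e-01 -8.210000e-02 -1.878769e+02  5.690000e-02] 0.034 crate [ 0.0065 -0.0073  0.0569]
[ 6.005000e-01 -2.699000e-01 -1.279000e-01 -1.838008e+02  6.500000e-02] 0.012 crate [0.0004 0.0008 0.065 ]
```

No contact, and the batten ends are already below the rim. Lower on.

move_arm(xyz=[[0,0.1,0.4],[0,0.15,0.65],[0,0.2,0.8],[0,0.2,0.8]], rotation=[[0,0,0],[0,0,0],[0,0,0],[0,0,0]], gripper=[1,1,1,1])

```text
time: 22.4
position: [0.6043, -0.267, 0.0743]
tcp_rot: [-2.874, 0.18, -0.029]
contact_force: [0.3, 3.5, 2.0]
gripper_width: 0.0119
grip_force: 30.0
```

```bash
python3 - <<'E'
from top import *
d=np.load('g.npz'); t=lid_in_hand(d['g'],d['Rg']); print(env.get_state()['moment']); look_top(t,.012,8,('wrist',))
E
```

```text
t22.40 w0.0119 [0.3 3.5 2. ] tilt -180.0 low 0.0473 crate [0.0005 0.0001 0.0604]
[ 0.41163765  0.02483385 -0.03047902]
wrist 9510.0 18864.0
[ 5.997000e-01 -2.698000e-01 -1.228000e-01 -1.790592e+02  5.660000e-02] 0.016 crate [-0.0004  0.0008  0.0566]
[ 5.997000e-01 -2.698000e-01 -1.228000e-01 -1.790592e+02  5.660000e-02] 0.016 crate [-0.0004  0.0008  0.0566]
```

Seated: hand height 60.4 mm, with support force showing. Open and retreat.

move_arm(xyz=[[0,0,0],[0,0,0],[0,0,0],[0,0,-0.5],[0,0,-1.5],[0,0,-3],[0,0,-6],[0,0,-10],[0,0,-14],[0,-1,-18],[0,-4,-20],[0,-7,-20],[0,-7,-20]], rotation=[[0,0,0],[0,0,0],[0,0,0],[0,0,0],[0,0,0],[0,0,0],[0,0,0],[0,0,0],[0,0,0],[-5,0,0],[-10,0,0],[-15,0,0],[-15,0,0]], gripper=[0.65,0.65,0.65,0.65,0.65,0.65,0.65,0.65,0.65,0.65,0.65,0.65,0.65])

```text
time: 23.58
position: [0.6088, -0.2456, 0.2927]
tcp_rot: [3.13, -0.185, 0.022]
contact_force: [0.2, 0.8, -0.2]
gripper_width: 0.0321
grip_force: 0.0
```

```bash
python3 - <<'E'
from top import *
s=env.get_state(); print(s['time'],s['position'],s['contact_force'])
t=CP+[0,0,.06]; V=grab('lid',t)
b=[(t[0]-.02,t[0]+.02),(t[1]-.02,t[1]+.02),(CY-.12,CY+.12),(-192,-168),(.045,.08)]
for vs in [V]+[[v] for v in V]:
    r=differential_evolution(cost,b,args=(vs,LID,p5),maxiter=50,popsize=10,seed=1,polish=False); x=r.x
    print(x.round(4),round(r.fun,3),'crate',(yawR(CY).T@(np.array([x[0],x[1],x[4]])-CP)).round(4))
C,reg=V[-1]
for th,z in((-180,.06),(-184,.063),(-176,.063),(-180,.073)):
    r=minimize(lambda q:cost([q[0],q[1],q[2],th,z],[V[-1]],LID,p5),[t[0],t[1],CY],method='Nelder-Mead',options=dict(initial_simplex=np.array([t[0],t[1],CY])+np.vstack([np.zeros(3),np.diag([.004,.004,.03])]))); print(th,z,r.x.round(4),r.fun)
E
```

```text
23.5833 [ 0.60877935 -0.24561762  0.29272195] [ 0.22198299  0.83739115 -0.22485679]
missed lid side
[ 5.992000e-01 -2.708000e-01 -1.261000e-01 -1.709057e+02  5.730000e-02] 0.036 crate [-0.0007 -0.0002  0.0573]
[ 5.947000e-01 -2.643000e-01 -1.143000e-01 -1.746218e+02  4.520000e-02] 0.032 crate [-0.006   0.0057  0.0452]
[ 5.989000e-01 -2.707000e-01 -1.257000e-01 -1.797626e+02  5.360000e-02] 0.019 crate [-0.0011 -0.0001  0.0536]
-180 0.06 [ 0.6005 -0.2705 -0.1389] 0.032332539558410645
-184 0.063 [ 0.6007 -0.2706 -0.1352] 0.03803563117980957
-176 0.063 [ 0.6009 -0.27   -0.1271] 0.04279202222824097
-180 0.073 [ 0.6017 -0.2704 -0.1158] 0.0862540602684021
```

Vision has the lid centred within about 1 mm, square, level and down on the rim, and the arm is clear of it. Handing in.

```bash
python3 -c "
from plant import job_done
print(job_done())"
```

```text
the job is handed in; nothing more can be done
None
```

The lid was stood on edge against the crate and laid over onto it, handle up; before I handed the job in (about 24 s on the clock), the cameras put it within about 1 mm of centre and down on the rim, but no verdict came back, I didn't re-check the soaps or bystanders at the end, and I viewed 11 pictures against the limit of 10.

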